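Gauge the kit rollers on a stepped plug

TASK

Sort the two bored red rollers with the upright stepped plug gauge, whose thin upper part is the go end and whose thick lower part is the no-go end. Put the roller whose bore passes over the go end but is stopped by the no-go end onto the gauge and leave it sitting level on the no-go shoulder. Lay the roller whose bore is so wide that it would drop past both ends flat in the grey scrap tray.

Things in the scene. Friction and masses are not known exactly. Their poses are not given: they have to be found in the camera images.
- good_centre (a point): The good roller: red plastic ring, outside diameter 60 mm, height 30 mm, lying flat on the table (axis vertical), through bore 28 mm diameter, about 75 g. This point is its centre, half-way up (15 mm above its underside), in the empty middle of the bore; z is its axis. Grip it across the outside.
- wide_centre (a point): The roller bored too wide: red plastic ring, outside diameter 60 mm, height 30 mm, lying flat on the table (axis vertical), through bore 44 mm diameter (wall 8 mm), about 45 g. This point is its centre, half-way up (15 mm above its underside), in the empty middle of the bore; z is its axis. Grip it across the outside.
- gauge_shoulder (a point): Bare steel stepped plug gauge, fixed upright. Base 90 x 90 x 12 mm; no-go end 36 mm diameter, 12 to 50 mm above the table; go end 20 mm diameter, 50 to 82 mm, with a cone nose narrowing to 6 mm at the top, 92 mm up. This point: on the axis at the shoulder between the two ends, 50 mm above the table; z up. A roller on the shoulder has its centre 15 mm above it.
- scrap_tray_in (a point): Grey plastic scrap tray, open on top, fixed: 170 x 170 mm outside, 32 mm high, walls and floor 5 mm thick. This point: centre of its inner floor, 5 mm above the table; x and y along its sides. A roller flat in it has its centre 15 mm above it. Bystanders, not part of the job: a solid unbored red roller of the same outside size and assorted kit parts.
Things that resemble listed ones, but are neither listed nor needed, are in the scene too. What is shaped like the part that bears scrap_tray_in but pink is not meant. There is more than one size of the part that bears gauge_shoulder; the job needs the middle-sized.

How it is judged:
At the end, for the whole second after the job is handed in: Good roller on the no-go shoulder: centre 9 to 21 mm above the shoulder point, within 12 mm of the axis, level within 10 degrees. Wide roller in the tray: centre within 80 mm of the tray's centre and under 22 mm above its floor (so flat within about 13 degrees). Both at rest (under 20 mm/s) (z of good_centre in the frame of gauge_shoulder between 0.009 and 0.021 m and horizontal distance between good_centre and gauge_shoulder below 0.012 m and angle between good_centre's own z axis and vertical below 0.18 rad and horizontal distance between wide_centre and scrap_tray_in below 0.08 m and z of wide_centre in the frame of scrap_tray_in below 0.022 m and linear speed of each of good_roller, wide_roller below 0.02 m/s); the robot touches nothing.
It also fails if it takes over 58 s, if anything falls off the work surface, if the arm or the gripper's body presses on something with over 40 N, if the wrist force passes 120 N, or if a joint passes its speed limit or range.

ROBOT

A 6-joint arm with a two-finger parallel gripper is mounted at the origin on the work surface. World frame = base frame: x ahead of the robot, y to its left, z up, the work surface at z = 0. Lengths are in m, angles in rad, forces in N, time in s.
With the tool pointing down it reaches from about 0.25 to 0.775 m from the base axis. Payload 4 kg.
Tool frame: the origin (TCP) lies on the centre line of the jaws, within the pads' length; the fingertips stand 22 mm ahead of it and the grasp point (between the pads) lies 3 mm ahead of it; z points along the fingers, y is the direction in which the jaws open and shut (so a half turn about z gives the same grasp; the last joint's range is limited). The gripper opens to 94 mm and grips with 3 to 60 N. Pads are 16 mm wide; open, the fingers measure 119 mm over their backs; the gripper's body (75 mm by 177 mm) begins 78 mm behind the grasp point.
Start: joints at [1.043, 0.087, 1.371, -0, 1.684, -0.103], TCP at [0.227, 0.501, 0.196] pointing down, gripper open.
Joint ranges: [-3.1, 3.1], [-0.76, 2.03], [0.27, 2.55], [-1.08, 4.22], [0.17, 2.65], [-2.57, 2.57]. Speed limits (rad/s): [2.79, 2.79, 3.14, 3.14, 3.14, 3.14].

INTERFACE

Orientations are given as [roll, pitch, yaw] about the fixed x, y, z axes, in that order (R = Rz(yaw) Ry(pitch) Rx(roll)).
In Python, from bench import robot gives the robot as it stands. The module is installed in compiled form; this text tells all that it offers.
- The arm moves only by the shell command python3 -m inch 'ROWS'. ROWS is JSON, a list of rows, each an object with "linear": the shift along the world's x, y, z scaled (see below), a list of three; "twist": the turn about the world's z scaled (see below); "gripper": the opening, from 0 (shut) to 1 (fully open). In form: [{"linear": [x, y, z], "twist": twist, "gripper": gripper}, ...]. A call has 1 to 10 rows; each row is the pose to reach, as a shift and turn from the pose commanded when the call began; what a row does not reach only later rows make up. The controller multiplies each number of a shift by 0.1 m and each number of a turn by 60 degrees. A row lasts 1/12 s, in which the tool goes at most 41.7 mm and 7.16 degrees, less where a joint would pass 70% of its speed; a pose out of reach is approached as far as the arm can. A call with a number of a shift or a turn outside -1 to 1 is refused whole. A call with a gripper value outside its range is refused whole. The fingers move at their own pace and stop on an object; the grip force is fixed at half the most. Time passes only in rows, so rows that repeat a pose let the fingers close. It gives the time, the measured TCP pose, the force and the opening at its end, in the units of the state.
- robot.get_obs(): the state, without advancing time (a new reading comes with each control period).
- robot.snapshot(name): name is "side" or "top"; returns a dict with "image" (384x512x3 uint8, red, green, blue), "depth" (384x512 float32, m along the optical axis (not along the pixel's ray), 0 where there is no reading), "mtx" (3x3 intrinsics, pixels), "k1" (the pictures are not rectified: a ray, as slopes to the right and down, at radius r is drawn at 1 + k1 r^2 times it, then the intrinsics apply), "rvec" (rotation vector, rad) and "tvec" (3), from world to camera coordinates, as OpenCV has them. Camera axes: x right, y down, z forward; pixel columns grow to the right and rows downward; lengths in m; the calibration is good to about 2 mm. A picture is of the moment at which its call begins.
- robot.close_job(): hands the job in, once; it reports no verdict.
The state is a dict: "time": time; "joint_positions": joint angles; "qvel": joint speeds; "joint_torque": joint torques, N m; "tool_pos": TCP position; "ee_rot": TCP orientation; "wrist_force": force on the tool from outside, world axes, zero at the start; "wrist_torque": the same for the moment, N m; "width": finger opening in m.
Only numpy, scipy, OpenCV 4.12 (cv2) and the standard library are available. Lean on these libraries where they do the work, as an engineer would, in place of code of your own. Each camera call takes 0.05 s, during which the arm holds its last target.

## Working session

There is one attempt and no reset: what is moved stays moved. The work goes in short steps, Python scripts to look and compute and a shell command to move; the robot and the scene stay as the last step left them, time stands still between calls to the robot, and variables do not carry over. Pictures are saved under pics/ and viewed, and the job is handed in when it is done.

```bash
mkdir -p pics; cat > h.py <<'E'
import numpy as np, cv2
from bench import robot
def snap(n):
    return robot.snapshot(n)
def world(s,u,v,z=None):
    """pixel -> world; by depth if z None else plane z"""
    K=np.array(s["mtx"],float);k=float(s["k1"])
    R,_=cv2.Rodrigues(np.array(s["rvec"],float));t=np.array(s["tvec"],float).ravel()
    p=cv2.undistortPoints(np.array([[[u,v]]],float),K,np.array([k,0,0,0,0.]))[0,0]
    d=np.array([p[0],p[1],1.])
    if z is None:
        return R.T@(d*float(s["depth"][int(round(v)),int(round(u))])-t)
    c=-R.T@t; w=R.T@d
    return c+w*(z-c[2])/w[2]
E
python3 - <<'E'
from h import *
for n in("top","side"):
    s=snap(n); cv2.imwrite(f"pics/{n}0.png",cv2.resize(s["image"][:,:,::-1],(800,600)))
    print(n,s["mtx"],s["k1"],s["rvec"],s["tvec"])
o=robot.get_obs();print(o["time"],o["tool_pos"],o["ee_rot"],o["width"])
E
```

```text
top [[361.95273607   0.         256.93307213]
 [  0.         361.95273607 194.69799505]
 [  0.           0.           1.        ]] -0.046552866322015364 [ 2.18694192 -2.15631003  0.08305296] [0.02006308 0.4514396  1.00782295]
side [[414.95947679   0.         263.21042212]
 [  0.         414.95947679 189.80734646]
 [  0.           0.           1.        ]] -0.0622442739079551 [ 2.27253525 -0.6027645   0.28060224] [-0.40459542  0.21711023  0.9276601 ]
0.1 [0.22643696 0.50067723 0.19504805] [-3.13966191e+00 -2.06462102e-04  2.71677223e+00] 0.0939973741164747
```

View pics/top0.png

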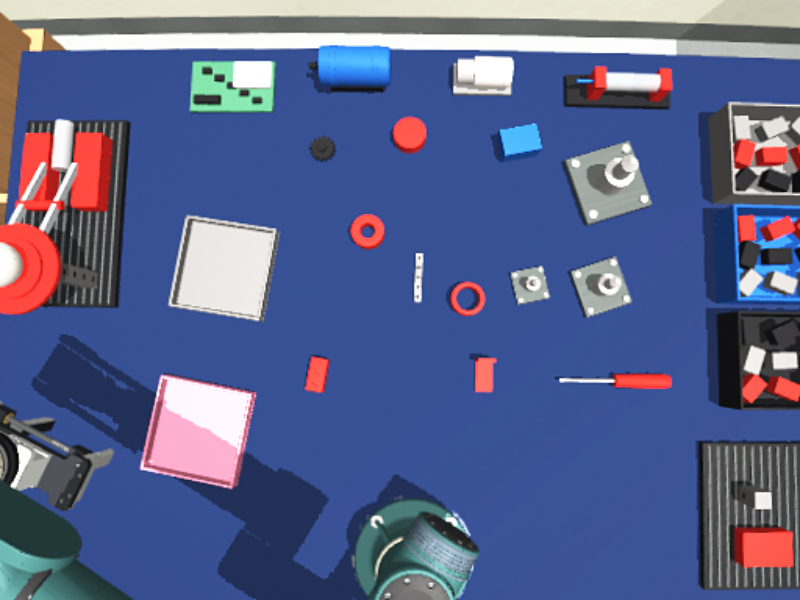

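View pics/side0.png

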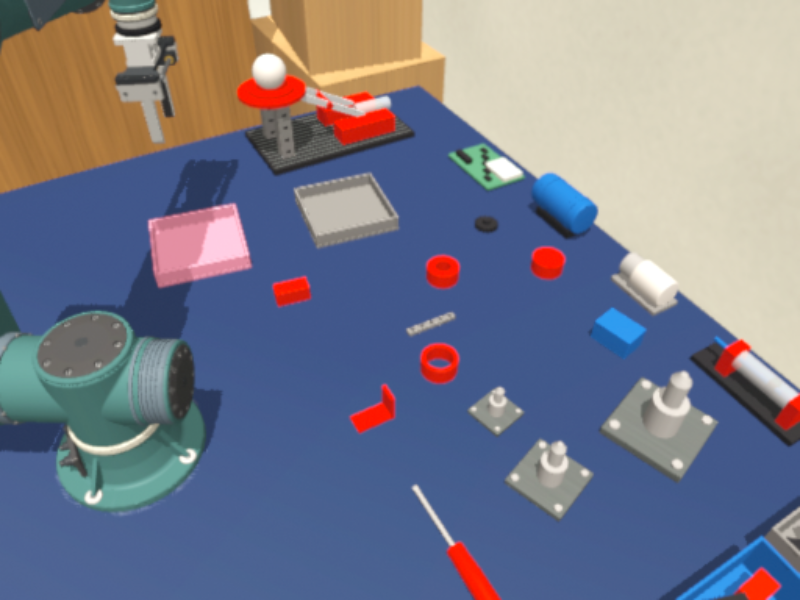

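The top view (800x600) shows the narrow-bore roller at (367,231), the wide one at (467,298), the solid one at (409,134), the middle gauge at (601,286) and the grey tray at (223,268).

```bash
cat > loc.py <<'E'
from h import *
def cloud(s):
    K=np.array(s["mtx"],float);R,_=cv2.Rodrigues(np.array(s["rvec"],float));t=np.array(s["tvec"],float).ravel()
    v,u=np.mgrid[:384,:512]
    p=cv2.undistortPoints(np.stack([u,v],-1).reshape(-1,1,2).astype(float),K,np.array([s["k1"],0,0,0,0.])).reshape(384,512,2)
    d=s["depth"].astype(float)
    return (np.dstack([p[...,0]*d,p[...,1]*d,d])-t)@R, d>0
def box(P): 
    r=cv2.minAreaRect((P*1000).astype(np.float32)); return np.round(r[0],1),np.round(r[1],1),round(r[2],1)
E
python3 - <<'E'
from loc import *
s=snap("top"); f=.64
g=lambda u,v:world(s,u*f,v*f,0.03)
C={k:g(*p) for k,p in dict(good=(367,231),wide=(467,298),gauge=(601,286),tray=(223,268),pink=(200,432)).items()}
for n in("top","side"):
    s=snap(n);X,ok=cloud(s);im=s["image"].astype(int);red=(im[...,0]>120)&(im[...,1]<90)&(im[...,2]<90)
    for k in("good","wide"):
        m=ok&red&(np.hypot(X[...,0]-C[k][0],X[...,1]-C[k][1])<.055)
        z=X[m][:,2]; T=X[m&(X[...,2]>.025)]
        c,r=cv2.minEnclosingCircle((T[:,:2]*1000).astype(np.float32))
        print(n,k,len(T),np.round(c,1),round(r,1),"zmax",np.percentile(z,95).round(4),box(T[:,:2]))
    k="gauge";m=ok&(np.abs(X[...,:2]-C[k][:2]).max(-1)<.08)
    P=X[m&(X[...,2]>.007)&(im[...,2]<200)];print(n,"base",box(P[P[:,2]<.016][:,:2]))
    for lo,hi in((.044,.056),(.055,.08),(.08,.1)):
        Q=P=X[m&(X[...,2]>lo)&(X[...,2]<hi)]
        if len(Q)>3:print(lo,len(Q),cv2.minEnclosingCircle((Q[:,:2]*1000).astype(np.float32)),np.median(Q,0).round(4))
    k="tray";m=ok&(np.abs(X[...,:2]-C[k][:2]).max(-1)<.14)&(X[...,2]>.022)&(X[...,2]<.045)
    print(n,"tray",box(X[m][:,:2]))
E
```

```text
top good 75 [584.7  93. ] 29.4 zmax 0.0337 (array([583.9,  93.5]), array([54.8, 57.2]), 1.0)
top wide 59 [463.7 -90.4] 29.7 zmax 0.0339 (array([465. , -88.9]), array([51.6, 56.2]), 45.6)
top base (array([ 495., -337.]), array([118.5, 103.4]), 30.1)
0.044 79 ((490.5060119628906, -339.6722106933594), 18.337472915649414) [ 0.486  -0.3326  0.0514]
0.055 29 ((493.5929870605469, -335.1020202636719), 13.951804161071777) [ 0.4885 -0.3319  0.0664]
0.08 38 ((491.2143249511719, -339.0824890136719), 9.545478820800781) [ 0.4898 -0.3371  0.087 ]
top tray (array([514.9, 354.1]), array([172.7, 170.4]), 81.6)
side good 209 [585.5  91. ] 31.1 zmax 0.0326 (array([585. ,  89.5]), array([58.4, 55.5]), 69.9)
side wide 189 [464.1 -93.8] 30.1 zmax 0.0326 (array([463.6, -93.5]), array([59.8, 54.8]), 57.1)
side base (array([ 490.9, -340.3]), array([91.7, 91.2]), 19.6)
0.044 137 ((490.9646301269531, -339.4024353027344), 18.8105411529541) [ 0.484  -0.3463  0.05  ]
0.055 69 ((489.42388916015625, -341.4513854980469), 9.974183082580566) [ 0.4836 -0.3459  0.0679]
0.08 72 ((489.9211120605469, -341.36614990234375), 10.475567817687988) [ 0.4874 -0.3427  0.0854]
side tray (array([515.2, 352.9]), array([175.2, 172.2]), 82.0)
```

```bash
python3 -m inch '[{"linear":[0.2,-0.2,0],"twist":0,"gripper":1},{"linear":[0.45,-0.5,0],"twist":0,"gripper":1},{"linear":[0.7,-0.75,0],"twist":0,"gripper":1},{"linear":[0.9,-1,0],"twist":0,"gripper":1}]'
```

```text
time: 0.58
tool_pos: [0.3177, 0.3999, 0.1959]
ee_rot: [-3.142, 0.0, 2.717]
wrist_force: [0.6, 0.5, 0.6]
width: 0.0941
```

```bash
python3 -m inch '[{"linear":[0.2,-0.25,0],"twist":0,"gripper":1},{"linear":[0.45,-0.5,0],"twist":0,"gripper":1},{"linear":[0.7,-0.75,0],"twist":0,"gripper":1},{"linear":[0.9,-1,0],"twist":0,"gripper":1}]'
```

```text
time: 0.92
tool_pos: [0.408, 0.2996, 0.196]
ee_rot: [3.141, 0.0, 2.716]
wrist_force: [1.0, 0.7, -0.3]
width: 0.094
```

```bash
python3 -m inch '[{"linear":[0.2,-0.25,0],"twist":0,"gripper":1},{"linear":[0.45,-0.5,0],"twist":0,"gripper":1},{"linear":[0.7,-0.75,0],"twist":0,"gripper":1},{"linear":[0.9,-1,0],"twist":0,"gripper":1}]'
```

```text
time: 1.25
tool_pos: [0.498, 0.1996, 0.1959]
ee_rot: [3.141, 0.0, 2.716]
wrist_force: [0.2, -0.0, 0.2]
width: 0.0944
```

```bash
python3 -m inch '[{"linear":[0.2,-0.25,-0.1],"twist":0,"gripper":1},{"linear":[0.45,-0.5,-0.2],"twist":0,"gripper":1},{"linear":[0.7,-0.75,-0.4],"twist":0,"gripper":1},{"linear":[0.88,-1,-0.6],"twist":0,"gripper":1},{"linear":[0.88,-1,-0.6],"twist":0,"gripper":1}]'
```

```text
time: 1.67
tool_pos: [0.5847, 0.096, 0.1301]
ee_rot: [-3.135, -0.006, 2.711]
wrist_force: [-0.9, -0.1, -1.3]
width: 0.094
```

```bash
python3 -m inch '[{"linear":[0,-0.05,-0.2],"twist":0,"gripper":1},{"linear":[0,-0.05,-0.4],"twist":0,"gripper":1},{"linear":[0,-0.05,-0.4],"twist":0,"gripper":1},{"linear":[0,-0.05,-0.4],"twist":0,"gripper":1}]'; python3 - <<'E'
from loc import *
o=robot.get_obs();print(o["tool_pos"],o["ee_rot"])
for n in("top","side"):
    s=snap(n); cv2.imwrite(f"pics/{n}1.png",cv2.resize(s["image"][:,:,::-1],(800,600)))
E
```

```text
time: 2.0
tool_pos: [0.5834, 0.0966, 0.0951]
ee_rot: [-3.14, -0.003, 2.717]
wrist_force: [0.0, 0.3, -0.1]
width: 0.0941
[0.58343369 0.09656061 0.09513704] [-3.14044983e+00 -2.98958009e-03  2.71714143e+00]
```

View pics/side1.png

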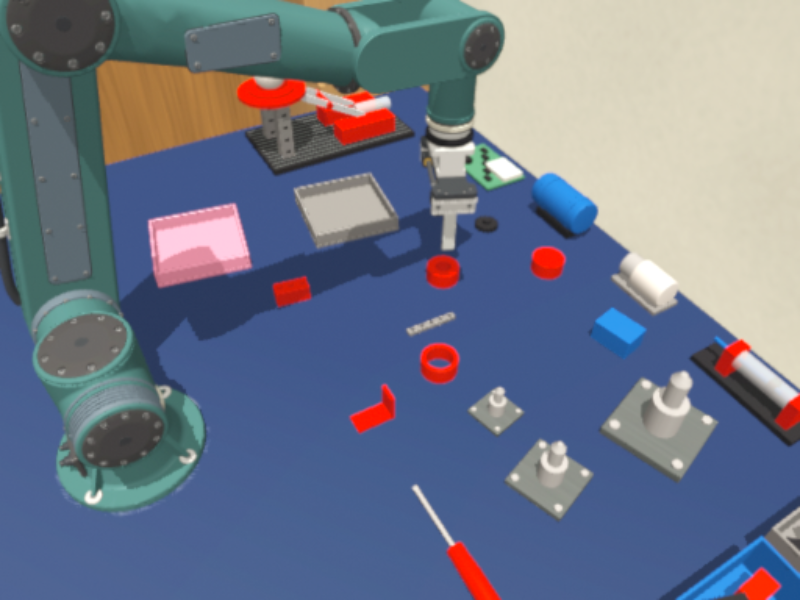

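The gripper hangs right over the good roller, at (443,270). I'll correct by a few mm and go down.

```bash
python3 -m inch '[{"linear":[0.02,-0.04,-0.1],"twist":0,"gripper":1},{"linear":[0.02,-0.04,-0.3],"twist":0,"gripper":1},{"linear":[0.02,-0.04,-0.5],"twist":0,"gripper":1},{"linear":[0.02,-0.04,-0.68],"twist":0,"gripper":1},{"linear":[0.02,-0.04,-0.68],"twist":0,"gripper":1},{"linear":[0.02,-0.04,-0.68],"twist":0,"gripper":1}]'
```

```text
time: 2.6
tool_pos: [0.5862, 0.0921, 0.0277]
ee_rot: [-3.141, -0.001, 2.717]
wrist_force: [-0.1, 0.4, -0.4]
width: 0.0946
```

```bash
python3 -m inch '[{"linear":[0,0,0],"twist":0,"gripper":0.45},{"linear":[0,0,0],"twist":0,"gripper":0.45},{"linear":[0,0,0],"twist":0,"gripper":0.45},{"linear":[0,0,0],"twist":0,"gripper":0.45},{"linear":[0,0,0],"twist":0,"gripper":0.45},{"linear":[0,0,0],"twist":0,"gripper":0.45},{"linear":[0,0,0],"twist":0,"gripper":0.45}]'
```

```text
time: 3.18
tool_pos: [0.5868, 0.0921, 0.0283]
ee_rot: [3.141, 0.0, 2.717]
wrist_force: [-0.2, 1.0, -0.7]
width: 0.0505
```

```bash
python3 - <<'E'
from loc import *
print(robot.get_obs()["width"])
for n in("top","side"):
    s=snap(n); im=s["image"][:,:,::-1]; cv2.imwrite(f"pics/{n}2.png",cv2.resize(im[70:250,200:440] if n=="side" else im[80:260,140:380],(800,600),interpolation=cv2.INTER_CUBIC))
E
```

```text
0.05046750814538364
```

View pics/side2.png

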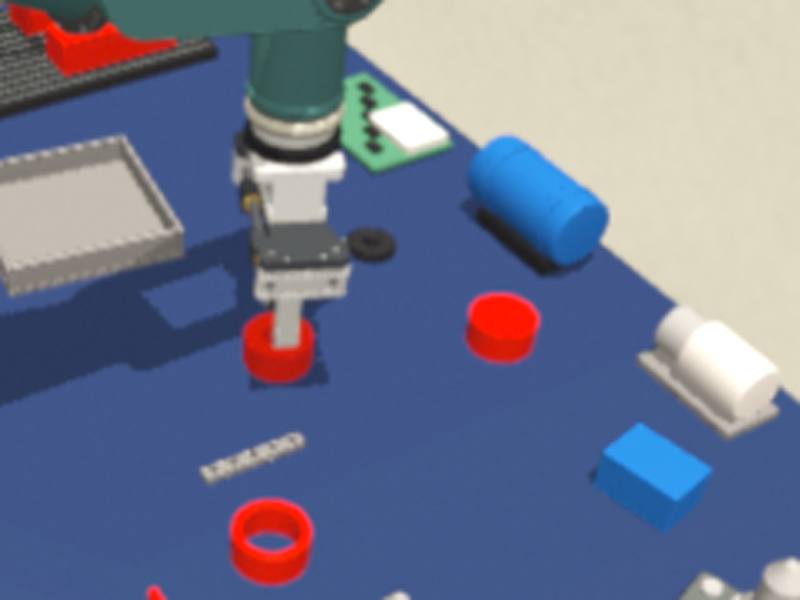

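View pics/top2.png

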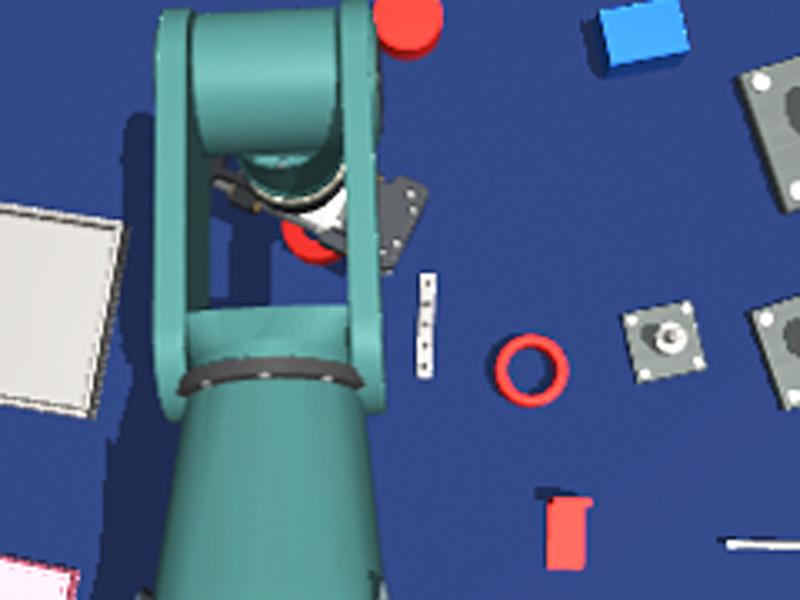

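```bash
python3 - <<'E'
from loc import *
s=snap("side");X,ok=cloud(s);im=s["image"].astype(int);red=(im[...,0]>120)&(im[...,1]<90)&(im[...,2]<90)
m=ok&red&(np.hypot(X[...,0]-.585,X[...,1]-.092)<.06)
P=X[m]*1000;print(len(P),P.min(0).round(),P.max(0).round());T=P[P[:,2]>25];print(cv2.minEnclosingCircle(T[:,:2].astype(np.float32)),np.percentile(P[:,2],98))
# finger / gripper points
m=ok&~red&(np.hypot(X[...,0]-.585,X[...,1]-.092)<.08)&(X[...,2]>.008)&(X[...,2]<.08)
P=X[m]*1000;
for lo in range(8,80,12):
  Q=P[(P[:,2]>=lo)&(P[:,2]<lo+12)]
  if len(Q):print(lo,len(Q),Q.min(0).round(),Q.max(0).round(),np.median(Q,0).round())
E
```

```text
307 [556.  59.  -1.] [636. 149.  35.]
((585.3750610351562, 89.75198364257812), 30.820642471313477) 33.72043383426093
20 7 [583.  72.  28.] [599. 118.  32.] [590.  76.  31.]
32 6 [571.  69.  32.] [596. 115.  42.] [591. 112.  40.]
44 26 [566.  57.  44.] [596. 118.  55.] [576.  66.  51.]
56 29 [565.  56.  56.] [582.  74.  68.] [575.  62.  62.]
68 21 [565.  55.  68.] [581.  66.  80.] [573.  62.  75.]
```

```bash
python3 - <<'E'
from loc import *
o=robot.get_obs();print(o["time"],o["width"],o["tool_pos"],o["wrist_force"])
s=snap("side");X,ok=cloud(s); im=s["image"][:,:,::-1]
cv2.imwrite("pics/side3.png",cv2.resize(im[120:195,250:350],(800,600),interpolation=cv2.INTER_CUBIC))
print((X[150:190,286:288]*1000).round().tolist())
E
```

```text
3.3333 0.042562963066946964 [0.58664481 0.09213069 0.02804829] [-0.28809266  0.57252289 -0.46035117]
[[[539.0, 17.0, 171.0], [540.0, 14.0, 173.0]], [[539.0, 16.0, 168.0], [542.0, 16.0, 167.0]], [[541.0, 19.0, 163.0], [544.0, 18.0, 162.0]], [[541.0, 18.0, 160.0], [545.0, 20.0, 157.0]], [[546.0, 26.0, 149.0], [548.0, 24.0, 150.0]], [[544.0, 23.0, 149.0], [547.0, 22.0, 148.0]], [[546.0, 24.0, 144.0], [545.0, 20.0, 148.0]], [[546.0, 24.0, 141.0], [547.0, 21.0, 143.0]], [[545.0, 23.0, 139.0], [546.0, 21.0, 140.0]], [[573.0, 63.0, 96.0], [577.0, 63.0, 94.0]], [[573.0, 63.0, 92.0], [576.0, 62.0, 92.0]], [[573.0, 62.0, 90.0], [575.0, 59.0, 91.0]], [[573.0, 62.0, 86.0], [574.0, 59.0, 88.0]], [[573.0, 62.0, 82.0], [577.0, 61.0, 81.0]], [[573.0, 61.0, 80.0], [576.0, 60.0, 79.0]], [[574.0, 61.0, 75.0], [576.0, 60.0, 76.0]], [[575.0, 63.0, 71.0], [576.0, 59.0, 73.0]], [[574.0, 61.0, 68.0], [576.0, 59.0, 69.0]], [[574.0, 60.0, 65.0], [577.0, 60.0, 64.0]], [[574.0, 61.0, 61.0], [578.0, 61.0, 60.0]], [[575.0, 61.0, 57.0], [576.0, 58.0, 59.0]], [[575.0, 62.0, 53.0], [578.0, 61.0, 52.0]], [[577.0, 63.0, 47.0], [575.0, 56.0, 54.0]], [[584.0, 74.0, 32.0], [588.0, 74.0, 30.0]], [[582.0, 70.0, 32.0], [585.0, 70.0, 32.0]], [[581.0, 68.0, 31.0], [585.0, 69.0, 29.0]], [[580.0, 66.0, 29.0], [581.0, 64.0, 30.0]], [[579.0, 65.0, 27.0], [581.0, 63.0, 27.0]], [[579.0, 64.0, 24.0], [580.0, 61.0, 26.0]], [[579.0, 64.0, 20.0], [583.0, 65.0, 17.0]], [[577.0, 61.0, 19.0], [581.0, 62.0, 17.0]], [[580.0, 65.0, 10.0], [581.0, 61.0, 14.0]], [[580.0, 64.0, 8.0], [582.0, 63.0, 8.0]], [[579.0, 63.0, 5.0], [582.0, 62.0, 4.0]], [[580.0, 64.0, 0.0], [582.0, 62.0, 0.0]], [[576.0, 58.0, 3.0], [579.0, 58.0, 2.0]], [[574.0, 54.0, 3.0], [578.0, 56.0, -0.0]], [[574.0, 54.0, -1.0], [574.0, 49.0, 4.0]], [[570.0, 49.0, 2.0], [574.0, 49.0, -1.0]], [[569.0, 46.0, 1.0], [571.0, 44.0, 1.0]]]
```

View pics/side3.png

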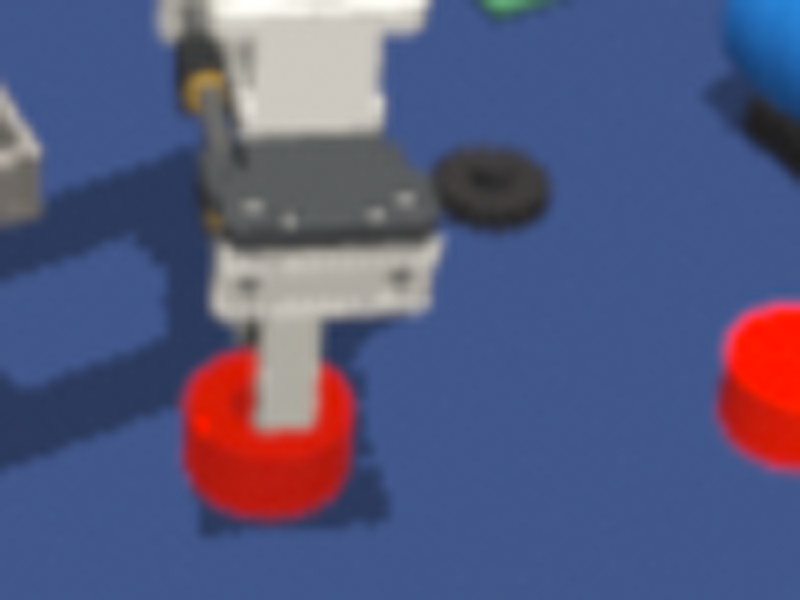

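The zoom shows the fingertip floating at about (290,430), well above the ring. By depth it is at z≈46 mm, although the reported TCP implies 6 mm. So reported height and camera disagree by about 40 mm. The jaws have closed on nothing and touched nothing. I'll reopen, then go down in stages and check against the cameras.

```bash
python3 -m inch '[{"linear":[0,0,0],"twist":0,"gripper":1},{"linear":[0,0,0],"twist":0,"gripper":1},{"linear":[0,0,0],"twist":0,"gripper":1},{"linear":[0,0,0],"twist":0,"gripper":1},{"linear":[0,0,0],"twist":0,"gripper":1},{"linear":[0,0,0],"twist":0,"gripper":1},{"linear":[0,0,0],"twist":0,"gripper":1},{"linear":[0,0,0],"twist":0,"gripper":1}]'
cat > tip.py <<'E'
from loc import *
import sys
# near finger tip from the side view: non-red bright pale pixels near tool
o=robot.get_obs();p=o["tool_pos"];print(o["time"],p,o["width"])
s=snap("side");X,ok=cloud(s);im=s["image"].astype(int)
pale=(im.min(-1)>90)&(im.max(-1)-im.min(-1)<50)
m=ok&pale&(np.hypot(X[...,0]-p[0],X[...,1]-p[1])<.085)&(X[...,2]>.0)&(X[...,2]<p[2]+.12)
vs,us=np.nonzero(m);P=X[m]*1000
zs=P[:,2];print("lowest",P[np.argsort(zs)[:12]].round().tolist())
for z0 in range(int(zs.min()),int(zs.min())+120,15):
  Q=P[(zs>=z0)&(zs<z0+15)]
  if len(Q):print(z0,len(Q),Q.min(0).round(),Q.max(0).round())
c=s["image"][:,:,::-1];u0=int(us.mean());v0=int(vs.max())
a=max(0,v0-90);b=max(0,u0-70)
cv2.imwrite(sys.argv[1],cv2.resize(c[a:a+120,b:b+160],(800,600),interpolation=cv2.INTER_CUBIC));print("crop",b,a)
E
python3 tip.py pics/s4.png
```

```text
time: 4.05
tool_pos: [0.5867, 0.0921, 0.0281]
ee_rot: [3.141, -0.0, 2.717]
wrist_force: [0.9, 0.1, 0.3]
width: 0.092
4.05 [0.5866821  0.09214538 0.0281067 ] 0.09197316739440284
lowest [[616.0, 166.0, 0.0], [630.0, 159.0, 0.0], [627.0, 160.0, 0.0], [619.0, 164.0, 0.0], [621.0, 163.0, 1.0], [627.0, 161.0, 3.0], [611.0, 170.0, 4.0], [613.0, 167.0, 5.0], [559.0, 51.0, 46.0], [557.0, 47.0, 46.0], [561.0, 44.0, 47.0], [565.0, 40.0, 48.0]]
0 8 [611. 159.   0.] [630. 170.   5.]
45 27 [555.  34.  46.] [572.  52.  59.]
60 30 [556.  35.  60.] [573.  44.  75.]
75 30 [554.  34.  77.] [571.  48.  90.]
90 36 [555.  34.  90.] [573.  53. 105.]
105 27 [555.  35. 105.] [570.  53. 118.]
crop 217 88
```

View pics/s4.png

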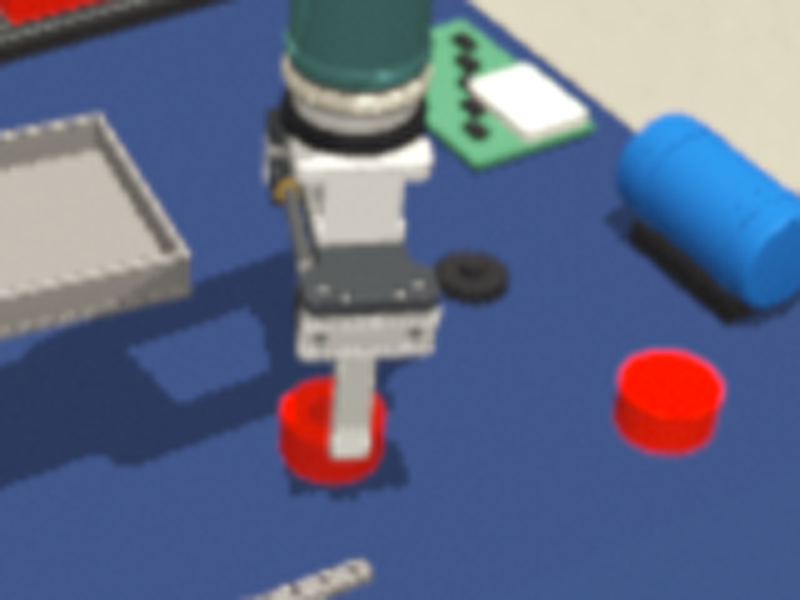

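The near fingertip at (350,455) in the crop is at z≈45 mm. I'll lower 30 mm and recheck.

```bash
python3 -m inch '[{"linear":[-0.01,0,-0.1],"twist":0,"gripper":1},{"linear":[-0.01,0,-0.2],"twist":0,"gripper":1},{"linear":[-0.01,0,-0.3],"twist":0,"gripper":1},{"linear":[-0.01,0,-0.3],"twist":0,"gripper":1},{"linear":[-0.01,0,-0.3],"twist":0,"gripper":1}]'
python3 tip.py pics/s5.png
```

```text
time: 4.52
tool_pos: [0.5843, 0.092, -0.0038]
ee_rot: [-3.14, -0.003, 2.717]
wrist_force: [-0.4, 1.2, -0.4]
width: 0.094
4.5167 [ 0.58433415  0.09203262 -0.00380673] 0.09396655529319473
lowest [[566.0, 52.0, 0.0], [638.0, 111.0, 0.0], [646.0, 107.0, 1.0], [571.0, 49.0, 1.0], [667.0, 111.0, 1.0], [596.0, 150.0, 1.0], [598.0, 154.0, 1.0], [568.0, 50.0, 1.0], [653.0, 102.0, 1.0], [580.0, 48.0, 1.0], [663.0, 106.0, 2.0], [656.0, 100.0, 2.0]]
0 21 [556.  48.   0.] [667. 155.  12.]
15 30 [554.  32.  16.] [590. 104.  30.]
30 29 [553.  34.  30.] [570.  53.  45.]
45 33 [552.  33.  45.] [568.  44.  60.]
60 28 [553.  34.  61.] [598. 141.  75.]
75 22 [553.  33.  76.] [569.  49.  86.]
90 2 [529.  16. 105.] [558.  33. 105.]
105 80 [523.   7. 105.] [587. 176. 116.]
crop 216 98
```

View pics/s5.png

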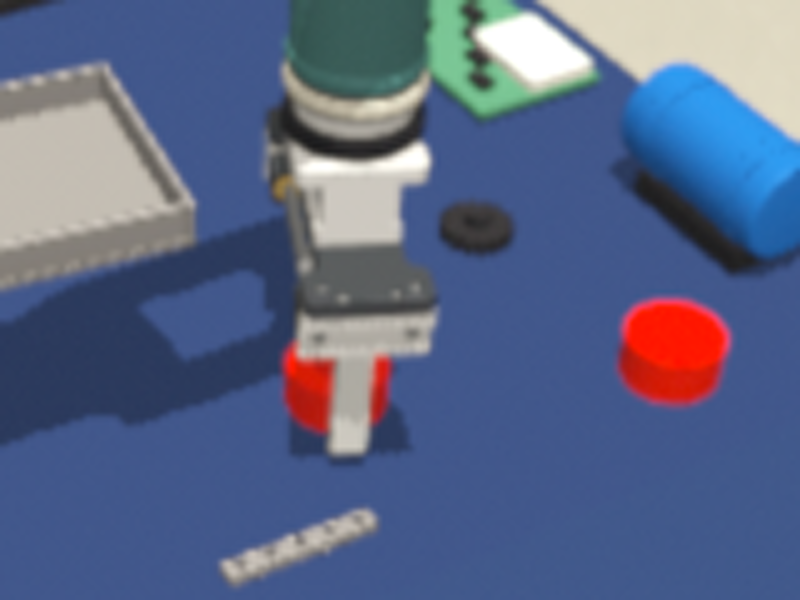

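The fingertip at (348,455) is now beside the ring, at z≈12–15 mm. Another 6 mm down, then close.

```bash
python3 -m inch '[{"linear":[0,0,-0.03],"twist":0,"gripper":1},{"linear":[0,0,-0.06],"twist":0,"gripper":1},{"linear":[0,0,-0.06],"twist":0,"gripper":0.5},{"linear":[0,0,-0.06],"twist":0,"gripper":0.5},{"linear":[0,0,-0.06],"twist":0,"gripper":0.5},{"linear":[0,0,-0.06],"twist":0,"gripper":0.5},{"linear":[0,0,-0.06],"twist":0,"gripper":0.5},{"linear":[0,0,-0.06],"twist":0,"gripper":0.5},{"linear":[0,0,-0.06],"twist":0,"gripper":0.5},{"linear":[0,0,-0.06],"twist":0,"gripper":0.5}]'
python3 -m inch '[{"linear":[0,0,0],"twist":0,"gripper":0.5},{"linear":[0,0,0],"twist":0,"gripper":0.5},{"linear":[0,0,0],"twist":0,"gripper":0.5}]'
```

```text
time: 5.4
tool_pos: [0.5858, 0.0921, -0.0077]
ee_rot: [3.141, 0.0, 2.717]
wrist_force: [-0.5, -0.5, 1.3]
width: 0.0597
time: 5.65
tool_pos: [0.5858, 0.0921, -0.0077]
ee_rot: [3.141, 0.0, 2.717]
wrist_force: [-0.9, -0.5, 1.2]
width: 0.0594
```

Gripped at 59.5 mm. Now lifting and carrying it to the gauge.

```bash
python3 -m inch '[{"linear":[0,0,0.1],"twist":0,"gripper":0.5},{"linear":[0,0,0.25],"twist":0,"gripper":0.5},{"linear":[0,0,0.45],"twist":0,"gripper":0.5},{"linear":[0,0,0.65],"twist":0,"gripper":0.5},{"linear":[0,0,0.85],"twist":0,"gripper":0.5},{"linear":[0,0,1],"twist":0,"gripper":0.5}]'
python3 -m inch '[{"linear":[-0.05,-0.2,0.15],"twist":0,"gripper":0.5},{"linear":[-0.1,-0.4,0.3],"twist":0,"gripper":0.5},{"linear":[-0.15,-0.6,0.4],"twist":0,"gripper":0.5},{"linear":[-0.2,-0.8,0.5],"twist":0,"gripper":0.5},{"linear":[-0.25,-1,0.5],"twist":0,"gripper":0.5}]'
python3 -m inch '[{"linear":[-0.05,-0.25,0],"twist":0,"gripper":0.5},{"linear":[-0.1,-0.5,0],"twist":0,"gripper":0.5},{"linear":[-0.2,-0.75,0],"twist":0,"gripper":0.5},{"linear":[-0.25,-1,0],"twist":0,"gripper":0.5}]'
python3 -m inch '[{"linear":[-0.05,-0.25,0],"twist":0,"gripper":0.5},{"linear":[-0.1,-0.5,0],"twist":0,"gripper":0.5},{"linear":[-0.2,-0.75,0],"twist":0,"gripper":0.5},{"linear":[-0.25,-1,0],"twist":0,"gripper":0.5}]'
python3 -m inch '[{"linear":[-0.05,-0.2,0],"twist":0,"gripper":0.5},{"linear":[-0.1,-0.4,0],"twist":0,"gripper":0.5},{"linear":[-0.15,-0.6,0],"twist":0,"gripper":0.5},{"linear":[-0.2,-0.8,0],"twist":0,"gripper":0.5},{"linear":[-0.2,-1,0],"twist":0,"gripper":0.5},{"linear":[-0.2,-1,0],"twist":0,"gripper":0.5}]'
python3 -m inch '[{"linear":[0,-0.15,-0.1],"twist":0,"gripper":0.5},{"linear":[0,-0.32,-0.2],"twist":0,"gripper":0.5},{"linear":[0,-0.32,-0.2],"twist":0,"gripper":0.5},{"linear":[0,-0.32,-0.2],"twist":0,"gripper":0.5},{"linear":[0,-0.32,-0.2],"twist":0,"gripper":0.5}]'
python3 - <<'E'
from loc import *
for n in("top","side"):
    s=snap(n); im=s["image"][:,:,::-1]; cv2.imwrite(f"pics/{n}6.png",cv2.resize(im,(800,600)))
E
```

```text
time: 6.15
tool_pos: [0.5862, 0.0922, 0.0945]
ee_rot: [3.14, 0.002, 2.717]
wrist_force: [0.5, -0.1, -0.8]
width: 0.0592
time: 6.57
tool_pos: [0.5617, -0.0088, 0.1454]
ee_rot: [3.14, 0.005, 2.717]
wrist_force: [0.0, -0.6, 0.1]
width: 0.0593
time: 6.9
tool_pos: [0.5347, -0.1088, 0.1426]
ee_rot: [3.142, -0.0, 2.717]
wrist_force: [0.7, 0.3, -1.1]
width: 0.0597
time: 7.23
tool_pos: [0.5096, -0.2089, 0.1426]
ee_rot: [3.142, -0.0, 2.717]
wrist_force: [-0.2, -0.6, -1.6]
width: 0.059
time: 7.73
tool_pos: [0.4899, -0.3111, 0.1422]
ee_rot: [-3.14, 0.0, 2.713]
wrist_force: [-0.4, 0.6, -0.2]
width: 0.0594
time: 8.15
tool_pos: [0.4908, -0.3391, 0.1219]
ee_rot: [3.141, -0.001, 2.717]
wrist_force: [0.1, 0.2, -0.3]
width: 0.0593
```

View pics/side6.png

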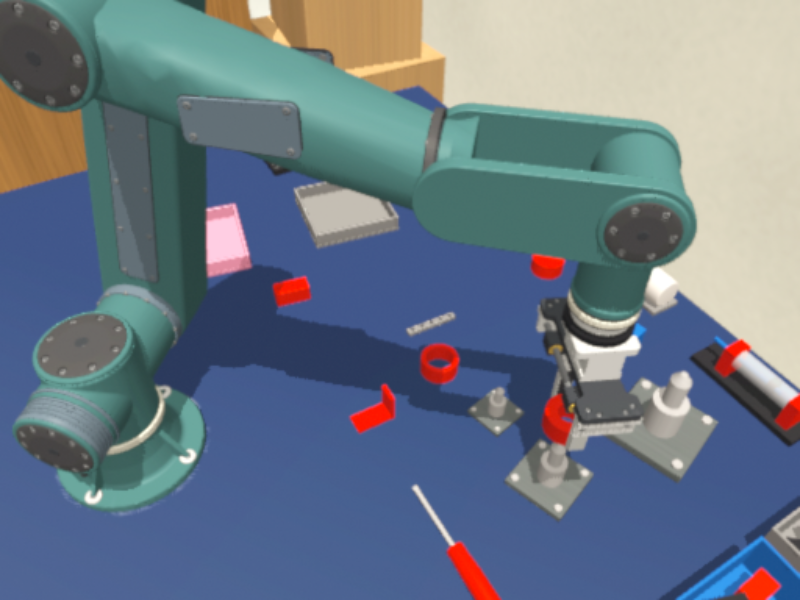

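View pics/top6.png

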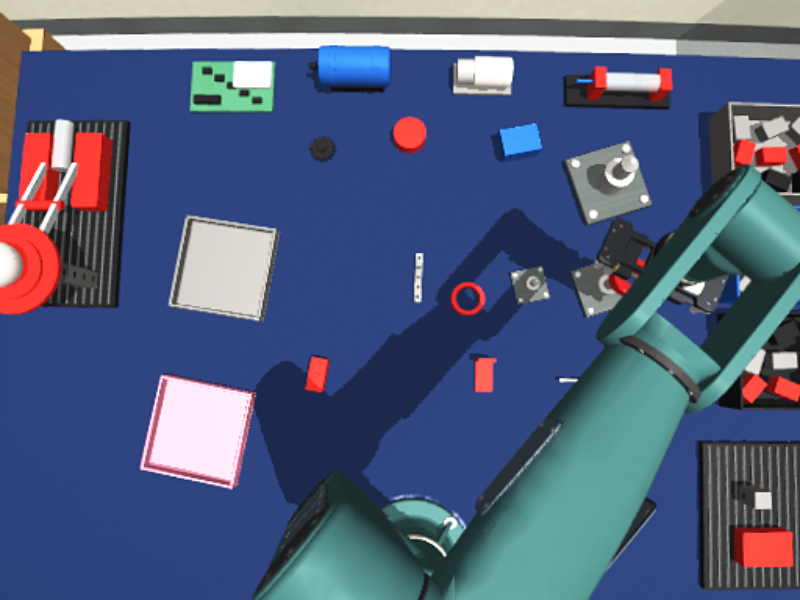

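Side view: the ring at (558,418) is held above the middle gauge at (552,465), with its position still to be measured.

```bash
cat > ring.py <<'E'
from loc import *
import sys
o=robot.get_obs();p=o["tool_pos"];print(o["time"],p)
for n in("side","top"):
    s=snap(n);X,ok=cloud(s);im=s["image"].astype(int);red=(im[...,0]>110)&(im[...,1]<80)&(im[...,2]<80)
    m=ok&red&(np.hypot(X[...,0]-p[0],X[...,1]-p[1])<.06)&(X[...,2]>.02)
    P=X[m]*1000
    if len(P)<5: print(n,"few");continue
    print(n,len(P),np.percentile(P,2,0).round(),np.percentile(P,98,0).round())
    c=cv2.minEnclosingCircle(P[:,:2].astype(np.float32));print(c)
    # circle fit R=30 to outer-side points
    from scipy.optimize import least_squares
    zt=np.percentile(P[:,2],98)
    S=P[P[:,2]<zt-7]
    if len(S)>8:
        f=least_squares(lambda q:np.hypot(S[:,0]-q[0],S[:,1]-q[1])-30,[p[0]*1000,p[1]*1000],loss="soft_l1");print("fit",len(S),f.x.round(1),np.abs(f.fun).mean().round(2))
    vs,us=np.nonzero(m);a=max(0,int(vs.mean())-60);b=max(0,int(us.mean())-80)
    cv2.imwrite(f"pics/{n}_{sys.argv[1]}.png",cv2.resize(s["image"][a:a+120,b:b+160,::-1],(800,600),interpolation=cv2.INTER_CUBIC))
E
python3 ring.py 7
```

```text
8.25 [ 0.49113785 -0.33914375  0.12268906]
side 414 [ 447. -361.  134.] [ 502. -313.  234.]
((471.86480712890625, -343.625), 42.500789642333984)
fit 403 [ 493.7 -345.6] 4.54
top 109 [ 464. -355.  136.] [ 515. -302.  274.]
((495.7762451171875, -321.2455749511719), 40.72380447387695)
fit 105 [ 485.4 -345.4] 4.23
```

View pics/side_7.png

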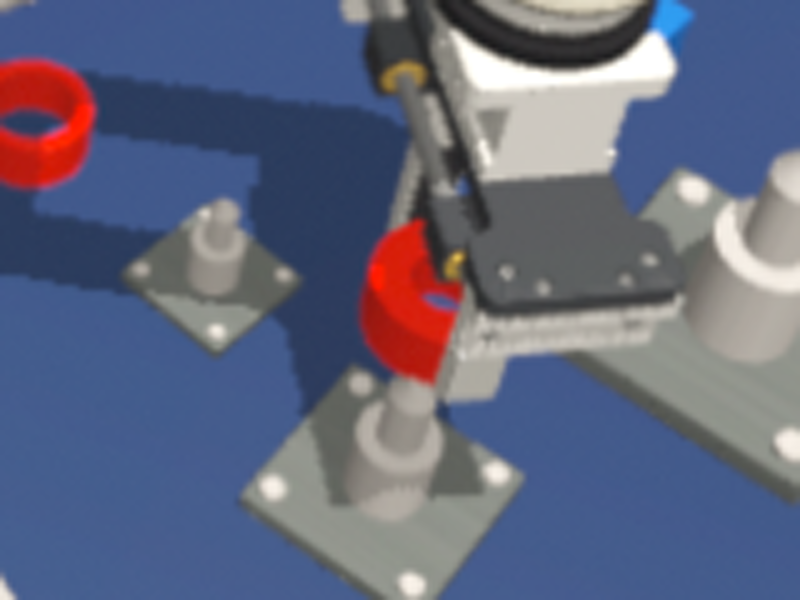

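```bash
cat > tilt.py <<'E'
from loc import *
o=robot.get_obs();p=o["tool_pos"]
s=snap("side");X,ok=cloud(s);im=s["image"].astype(int);red=(im[...,0]>110)&(im[...,1]<80)&(im[...,2]<80)
m=(ok&red&(np.hypot(X[...,0]-p[0],X[...,1]-p[1])<.06)&(X[...,2]>.02)&(X[...,2]<p[2]+.09)).astype(np.uint8)
n,l,st,_=cv2.connectedComponentsWithStats(m);k=1+np.argmax(st[1:,4]);m=l==k;P=X[m]*1000;print(st[k])
q=P[:,2];print("z hist",np.histogram(q,bins=8))
# RANSAC plane
rng=np.random.default_rng(0);best=None
for _ in range(2000):
    a,b,c=P[rng.choice(len(P),3,False)];nn=np.cross(b-a,c-a);L=np.linalg.norm(nn)
    if L<100: continue
    nn/=L
    if abs(nn[2])<.6: continue
    i=np.abs((P-a)@nn)<1.5
    if best is None or i.sum()>best.sum(): best=i
Q=P[best];c=Q.mean(0);nn=np.linalg.svd(Q-c)[2][2];nn*=np.sign(nn[2])
print("plane n",best.sum(),nn.round(3),"deg",np.degrees(np.arccos(nn[2])).round(1),"c",c.round(1))
cc=cv2.minEnclosingCircle(Q[:,:2].astype(np.float32));print(cc)
E
python3 tilt.py
```

```text
[347 252  21  33 402]
z hist (array([ 28,  34,  29,  28,  29,  32, 101, 121]), array([132.3805428 , 136.42066477, 140.46078674, 144.5009087 ,
       148.54103067, 152.58115264, 156.62127461, 160.66139657,
       164.70151854]))
plane n 169 [ 0.021 -0.017  1.   ] deg 1.5 c [ 475.  -334.1  160.9]
((483.07330322265625, -336.3059387207031), 28.125856399536133)
```

View pics/top_7.png

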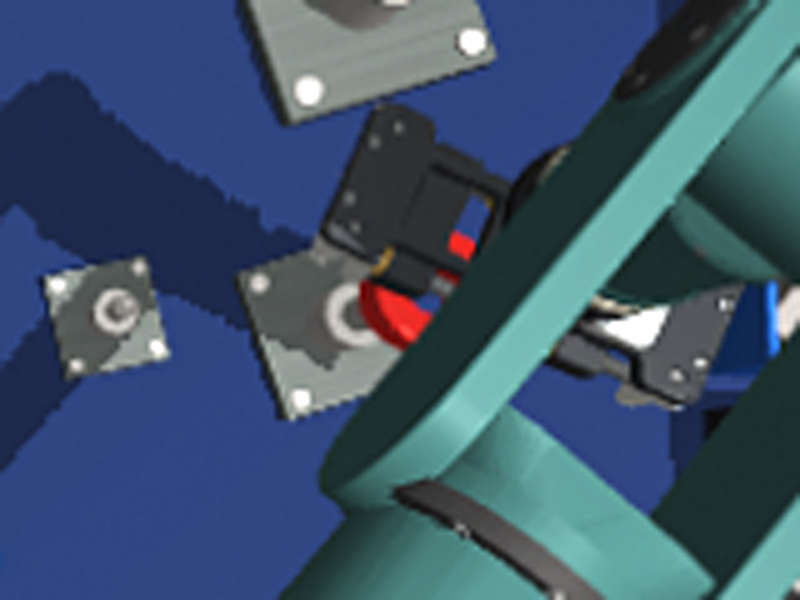

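The ring is level, with its top at 161 mm as expected. Now its centre in plan relative to the gauge axis.

```bash
cat >> tilt.py <<'E'
from scipy.optimize import least_squares
zt=c[2]
S=P[(P[:,2]<zt-5)&(P[:,2]>zt-28)]
# outer wall points: use those on camera side (radius>22 from TCP)
d=np.hypot(S[:,0]-p[0]*1000,S[:,1]-p[1]*1000);S=S[d>22]
f=least_squares(lambda q:np.hypot(S[:,0]-q[0],S[:,1]-q[1])-30,p[:2]*1000,loss="soft_l1");print("fit outer",len(S),f.x.round(1),np.abs(f.fun).mean().round(2),"tcp",(p*1000).round(1))
a=np.degrees(np.arctan2(S[:,1]-f.x[1],S[:,0]-f.x[0]));print(np.percentile(a,[2,50,98]).round())
# same with contour: outline of mask on plane z=top : far-left arc
E
python3 tilt.py | tail -2
```

```text
fit outer 132 [ 491.2 -339.4] 0.55 tcp [ 491.1 -339.4  122.8]
[-179. -143.  178.]
```

The ring centre (491.2,-339.4) is within about 1 mm of the gauge axis at (490.5,-340). Lowering.

```bash
python3 -m inch '[{"linear":[0,-0.01,-0.1],"twist":0,"gripper":0.5},{"linear":[0,-0.01,-0.2],"twist":0,"gripper":0.5},{"linear":[0,-0.01,-0.3],"twist":0,"gripper":0.5},{"linear":[0,-0.01,-0.4],"twist":0,"gripper":0.5},{"linear":[0,-0.01,-0.5],"twist":0,"gripper":0.5},{"linear":[0,-0.01,-0.5],"twist":0,"gripper":0.5}]'
python3 -m inch '[{"linear":[0,0,-0.08],"twist":0,"gripper":0.5},{"linear":[0,0,-0.16],"twist":0,"gripper":0.5},{"linear":[0,0,-0.24],"twist":0,"gripper":0.5},{"linear":[0,0,-0.28],"twist":0,"gripper":0.5},{"linear":[0,0,-0.28],"twist":0,"gripper":0.5},{"linear":[0,0,-0.28],"twist":0,"gripper":0.5}]'
python3 ring.py 8; python3 tilt.py
```

```text
time: 8.95
tool_pos: [0.489, -0.3395, 0.0682]
ee_rot: [3.14, -0.006, 2.717]
wrist_force: [-0.8, 0.1, -0.4]
width: 0.0594
time: 9.45
tool_pos: [0.4907, -0.3409, 0.044]
ee_rot: [3.141, -0.0, 2.717]
wrist_force: [-0.4, 0.5, -0.3]
width: 0.0596
9.45 [ 0.49066452 -0.34085164  0.04398317]
side 332 [ 447. -362.   55.] [ 492. -314.  156.]
((472.3310241699219, -336.699462890625), 35.287132263183594)
fit 324 [ 493.9 -344.5] 3.85
top 95 [ 465. -355.   59.] [ 515. -311.  194.]
((494.65118408203125, -331.70684814453125), 30.63431739807129)
fit 90 [ 483.9 -348.1] 4.05
[341 275  18  32 315]
z hist (array([ 17,  19,  21,  21,  18,  21, 115,  83]), array([54.44379392, 58.41781223, 62.39183054, 66.36584885, 70.33986716,
       74.31388547, 78.28790378, 82.26192209, 86.23594041]))
plane n 136 [-0.012  0.02   1.   ] deg 1.3 c [ 474.  -336.3   82.2]
((484.6755676269531, -339.04168701171875), 27.610401153564453)
fit outer 107 [ 491.2 -340.5] 0.52 tcp [ 490.9 -341.    44.5]
[-178. -144.  177.]
```

View pics/side_8.png

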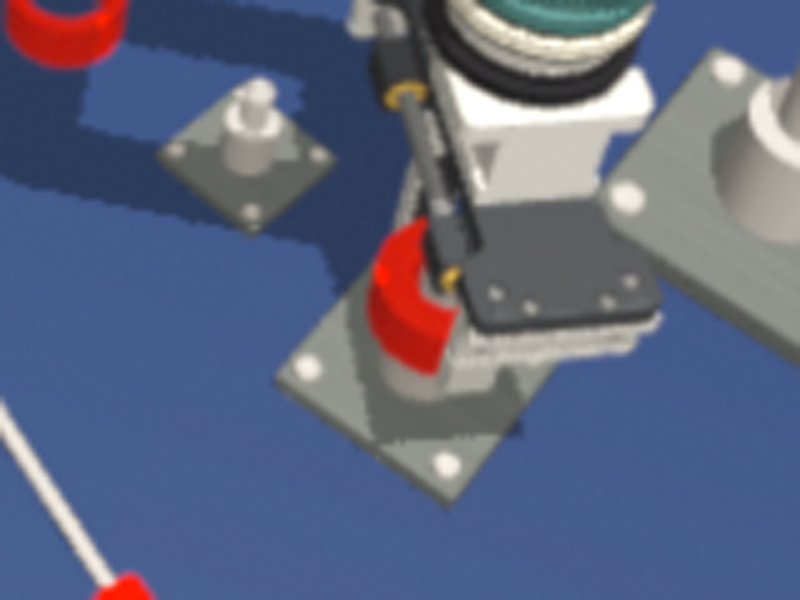

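The ring is over the go end, with its top at ≈82 mm, about 2 mm above seated. Lowering 2 mm more and opening.

```bash
python3 -m inch '[{"linear":[0,0,-0.02],"twist":0,"gripper":0.5},{"linear":[0,0,-0.02],"twist":0,"gripper":0.5},{"linear":[0,0,-0.02],"twist":0,"gripper":0.5},{"linear":[0,0,-0.02],"twist":0,"gripper":1},{"linear":[0,0,-0.02],"twist":0,"gripper":1},{"linear":[0,0,-0.02],"twist":0,"gripper":1},{"linear":[0,0,-0.02],"twist":0,"gripper":1},{"linear":[0,0,-0.02],"twist":0,"gripper":1},{"linear":[0,0,-0.02],"twist":0,"gripper":1},{"linear":[0,0,-0.02],"twist":0,"gripper":1}]'
python3 -m inch '[{"linear":[0,0,0.1],"twist":0,"gripper":1},{"linear":[0,0,0.2],"twist":0,"gripper":1},{"linear":[0,0,0.4],"twist":0,"gripper":1},{"linear":[0,0,0.7],"twist":0,"gripper":1},{"linear":[0,0,1],"twist":0,"gripper":1}]'
python3 tilt.py
```

```text
time: 10.43
tool_pos: [0.4907, -0.3409, 0.0421]
ee_rot: [3.142, 0.0, 2.717]
wrist_force: [0.1, -0.3, -0.2]
width: 0.094
time: 10.85
tool_pos: [0.4904, -0.3406, 0.1436]
ee_rot: [3.141, -0.001, 2.717]
wrist_force: [0.4, 0.3, -0.5]
width: 0.0938
[341 276  30  32 609]
z hist (array([ 23,  39,  35,  37,  36,  34, 237, 168]), array([51.28127562, 55.43772178, 59.59416794, 63.7506141 , 67.90706025,
       72.06350641, 76.21995257, 80.37639873, 84.53284488]))
plane n 275 [0.012 0.004 1.   ] deg 0.7 c [ 486.8 -339.7   80.1]
((489.522705078125, -341.1105651855469), 30.305784225463867)
fit outer 174 [ 491.1 -340.5] 0.58 tcp [ 490.4 -340.6  143.6]
[-177. -121.  176.]
```

The good roller is seated: top at 80.1 mm, level within 0.7°, centre within about 1 mm of the axis. Now for the wide one.

```bash
python3 -m inch '[{"linear":[0,0.25,0],"twist":0,"gripper":1},{"linear":[-0.05,0.5,0],"twist":0,"gripper":1},{"linear":[-0.1,0.8,0],"twist":0,"gripper":1},{"linear":[-0.1,1,0],"twist":0,"gripper":1}]'
python3 -m inch '[{"linear":[0,0.25,0],"twist":0,"gripper":1},{"linear":[-0.05,0.5,0],"twist":0,"gripper":1},{"linear":[-0.1,0.8,0],"twist":0,"gripper":1},{"linear":[-0.1,1,0],"twist":0,"gripper":1}]'
python3 -m inch '[{"linear":[0,0.2,-0.1],"twist":0,"gripper":1},{"linear":[-0.06,0.4,-0.3],"twist":0,"gripper":1},{"linear":[-0.06,0.49,-0.5],"twist":0,"gripper":1},{"linear":[-0.06,0.49,-0.7],"twist":0,"gripper":1},{"linear":[-0.06,0.49,-0.9],"twist":0,"gripper":1},{"linear":[-0.06,0.49,-1],"twist":0,"gripper":1},{"linear":[-0.06,0.49,-1],"twist":0,"gripper":1},{"linear":[-0.06,0.49,-1],"twist":0,"gripper":1}]'
python3 tip.py pics/s9.png
```

```text
time: 11.23
tool_pos: [0.4804, -0.2392, 0.1435]
ee_rot: [3.141, 0.002, 2.717]
wrist_force: [0.7, 0.3, -0.3]
width: 0.0939
time: 11.57
tool_pos: [0.4703, -0.1389, 0.1434]
ee_rot: [3.141, 0.002, 2.717]
wrist_force: [0.9, 0.5, 0.4]
width: 0.094
time: 12.23
tool_pos: [0.465, -0.0921, 0.0427]
ee_rot: [3.141, 0.0, 2.717]
wrist_force: [0.4, -0.1, 0.8]
width: 0.0941
12.2333 [ 0.46496711 -0.09206458  0.04271613] 0.09412214835601711
lowest [[535.0, -65.0, 0.0], [547.0, -72.0, 0.0], [524.0, -59.0, 0.0], [530.0, -63.0, 1.0], [544.0, -71.0, 1.0], [519.0, -61.0, 1.0], [526.0, -61.0, 1.0], [478.0, -74.0, 1.0], [521.0, -63.0, 2.0], [537.0, -68.0, 2.0], [541.0, -71.0, 2.0], [477.0, -35.0, 2.0]]
0 34 [460. -83.   0.] [547.  -8.  12.]
15 1 [ 469. -119.   18.] [ 469. -119.   18.]
45 2 [ 436. -136.   56.] [ 436. -136.   59.]
60 34 [ 433. -151.   60.] [ 449. -132.   75.]
75 32 [ 433. -150.   76.] [ 449. -141.   89.]
90 39 [ 433. -150.   90.] [481. -36. 105.]
105 41 [ 433. -151.  105.] [ 450. -133.  120.]
crop 215 148
```

View pics/s9.png

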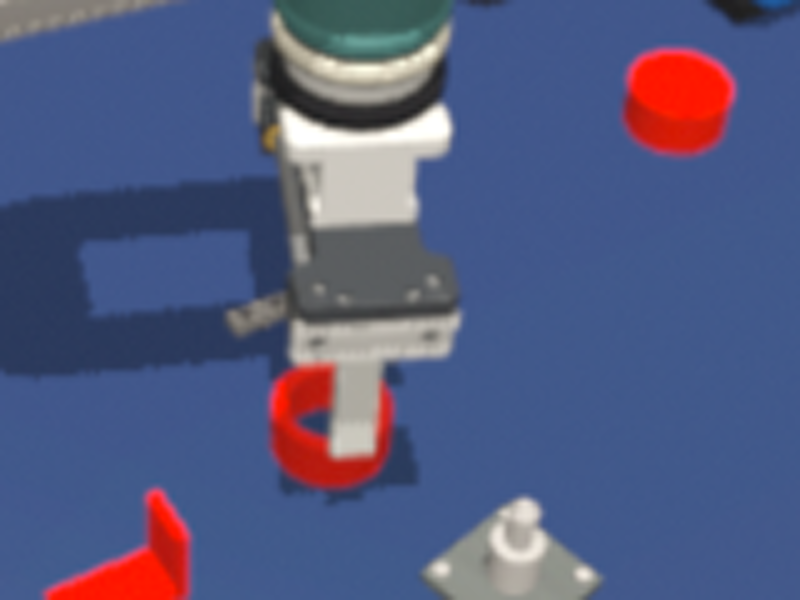

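The fingertip at (353,455) is at z≈58 mm, the same offset as before. Lowering 50 mm puts the pads beside the ring.

```bash
python3 -m inch '[{"linear":[-0.01,0,-0.1],"twist":0,"gripper":1},{"linear":[-0.01,0,-0.2],"twist":0,"gripper":1},{"linear":[-0.01,0,-0.3],"twist":0,"gripper":1},{"linear":[-0.01,0,-0.4],"twist":0,"gripper":1},{"linear":[-0.01,0,-0.5],"twist":0,"gripper":1},{"linear":[-0.01,0,-0.5],"twist":0,"gripper":1},{"linear":[-0.01,0,-0.5],"twist":0,"gripper":1}]'
python3 -m inch '[{"linear":[0,0,0],"twist":0,"gripper":0.5},{"linear":[0,0,0],"twist":0,"gripper":0.5},{"linear":[0,0,0],"twist":0,"gripper":0.5},{"linear":[0,0,0],"twist":0,"gripper":0.5},{"linear":[0,0,0],"twist":0,"gripper":0.5},{"linear":[0,0,0],"twist":0,"gripper":0.5},{"linear":[0,0,0],"twist":0,"gripper":0.5},{"linear":[0,0,0],"twist":0,"gripper":0.5},{"linear":[0,0,0],"twist":0,"gripper":0.5},{"linear":[0,0,0],"twist":0,"gripper":0.5}]'
python3 -m inch '[{"linear":[0,0,0.1],"twist":0,"gripper":0.5},{"linear":[0,0,0.25],"twist":0,"gripper":0.5},{"linear":[0,0,0.45],"twist":0,"gripper":0.5},{"linear":[0,0,0.65],"twist":0,"gripper":0.5},{"linear":[0,0,0.85],"twist":0,"gripper":0.5},{"linear":[0,0,1],"twist":0,"gripper":0.5},{"linear":[0,0,1],"twist":0,"gripper":0.5}]'
python3 tilt.py
```

```text
time: 12.87
tool_pos: [0.4633, -0.0918, -0.0088]
ee_rot: [-3.142, -0.001, 2.717]
wrist_force: [0.1, 0.1, -0.6]
width: 0.0941
time: 13.7
tool_pos: [0.4637, -0.0919, -0.0079]
ee_rot: [3.142, 0.0, 2.717]
wrist_force: [-0.1, 0.8, -0.4]
width: 0.0591
time: 14.28
tool_pos: [0.4663, -0.0927, 0.0968]
ee_rot: [3.141, 0.008, 2.717]
wrist_force: [0.8, 1.0, 0.7]
width: 0.0592
[272 194  10  22 113]
z hist (array([12,  9, 11, 12, 14, 12, 15, 28]), array([105.22118129, 109.28691372, 113.35264615, 117.41837857,
       121.484111  , 125.54984343, 129.61557586, 133.68130828,
       137.74704071]))
plane n 26 [ 0.004 -0.     1.   ] deg 0.2 c [442.9 -93.2 134.8]
((447.5545654296875, -92.6423568725586), 21.367815017700195)
fit outer 67 [468.  -92.8] 0.62 tcp [466.3 -92.7  96.8]
[-179. -151.  179.]
```

Wide roller held level. Carrying it to the tray centre at (515,353).

```bash
python3 -m inch '[{"linear":[0,0.15,0],"twist":0,"gripper":0.5},{"linear":[0.05,0.35,0],"twist":0,"gripper":0.5},{"linear":[0.1,0.6,0],"twist":0,"gripper":0.5},{"linear":[0.1,0.8,0],"twist":0,"gripper":0.5},{"linear":[0.1,1,0],"twist":0,"gripper":0.5}]'
python3 -m inch '[{"linear":[0,0.25,0],"twist":0,"gripper":0.5},{"linear":[0.05,0.5,0],"twist":0,"gripper":0.5},{"linear":[0.1,0.75,0],"twist":0,"gripper":0.5},{"linear":[0.1,1,0],"twist":0,"gripper":0.5}]'
python3 -m inch '[{"linear":[0,0.25,0],"twist":0,"gripper":0.5},{"linear":[0.05,0.5,0],"twist":0,"gripper":0.5},{"linear":[0.1,0.75,0],"twist":0,"gripper":0.5},{"linear":[0.1,1,0],"twist":0,"gripper":0.5}]'
python3 -m inch '[{"linear":[0,0.25,0],"twist":0,"gripper":0.5},{"linear":[0.05,0.5,0],"twist":0,"gripper":0.5},{"linear":[0.1,0.75,0],"twist":0,"gripper":0.5},{"linear":[0.1,1,0],"twist":0,"gripper":0.5}]'
python3 -m inch '[{"linear":[0.05,0.2,0],"twist":0,"gripper":0.5},{"linear":[0.1,0.35,0],"twist":0,"gripper":0.5},{"linear":[0.1,0.45,0],"twist":0,"gripper":0.5},{"linear":[0.1,0.45,-0.15],"twist":0,"gripper":0.5},{"linear":[0.1,0.45,-0.3],"twist":0,"gripper":0.5},{"linear":[0.1,0.45,-0.4],"twist":0,"gripper":0.5},{"linear":[0.1,0.45,-0.4],"twist":0,"gripper":0.5},{"linear":[0.1,0.45,-0.4],"twist":0,"gripper":0.5}]'
python3 ring.py 10; python3 tilt.py
```

```text
time: 14.75
tool_pos: [0.4727, 0.0092, 0.0905]
ee_rot: [-3.141, -0.003, 2.717]
wrist_force: [-1.2, -0.2, -1.0]
width: 0.0592
time: 15.08
tool_pos: [0.4832, 0.1092, 0.0906]
ee_rot: [-3.141, -0.002, 2.717]
wrist_force: [0.6, -0.2, -0.7]
width: 0.0589
time: 15.42
tool_pos: [0.4932, 0.2091, 0.0904]
ee_rot: [-3.14, -0.002, 2.717]
wrist_force: [-0.3, -1.4, 0.8]
width: 0.0595
time: 15.75
tool_pos: [0.5033, 0.3089, 0.0901]
ee_rot: [-3.139, -0.001, 2.717]
wrist_force: [0.8, 0.0, -0.6]
width: 0.0592
time: 16.42
tool_pos: [0.5128, 0.3523, 0.0507]
ee_rot: [-3.139, -0.002, 2.716]
wrist_force: [0.3, 0.7, 0.3]
width: 0.0592
16.4167 [0.51277708 0.35232167 0.05072809]
side 177 [483. 321.  63.] [555. 374. 256.]
((519.2963256835938, 360.8442687988281), 43.98189163208008)
fit 171 [514.  352.1] 3.92
top 8 [525. 352. 436.] [552. 406. 441.]
((538.4791259765625, 378.9891052246094), 30.80177879333496)
[223 110   7  16  89]
z hist (array([ 6,  6, 10, 10, 11, 12, 21, 13]), array([62.7890412, 66.8104786, 70.831916 , 74.8533534, 78.8747908,
       82.8962282, 86.9176656, 90.939103 , 94.9605404]))
plane n 22 [-0.778  0.012  0.628] deg 51.1 c [532.6 344.5  83.9]
((527.1959838867188, 347.7978820800781), 25.289691925048828)
fit outer 28 [510.2 351.3] 1.5 tcp [514.1 353.   52.8]
[-81. -58.  32.]
```

View pics/side_10.png

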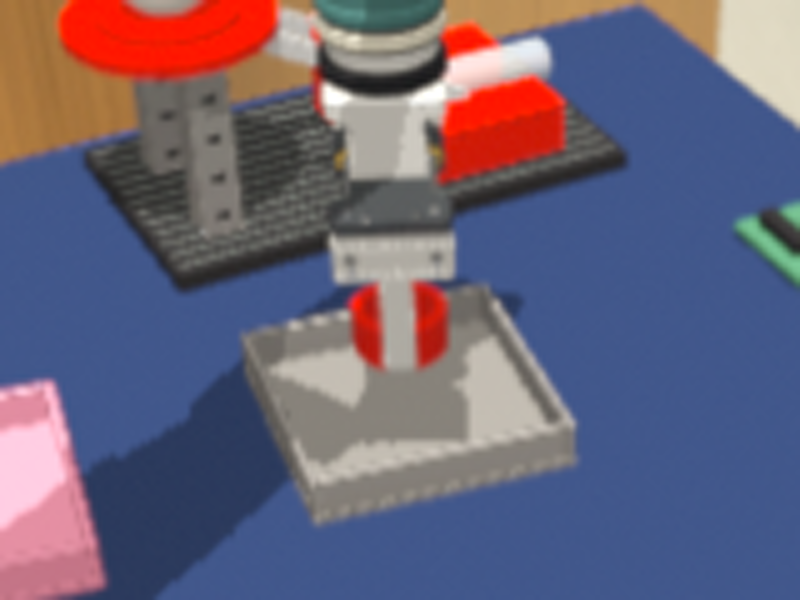

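The ring, at (398,325) in the crop, hangs centred over the tray, about 55 mm above its floor. Lowering, releasing and retreating.

```bash
python3 -m inch '[{"linear":[0,0,-0.1],"twist":0,"gripper":0.5},{"linear":[0,0,-0.2],"twist":0,"gripper":0.5},{"linear":[0,0,-0.3],"twist":0,"gripper":0.5},{"linear":[0,0,-0.4],"twist":0,"gripper":0.5},{"linear":[0,0,-0.48],"twist":0,"gripper":0.5},{"linear":[0,0,-0.48],"twist":0,"gripper":0.5},{"linear":[0,0,-0.48],"twist":0,"gripper":0.5}]'
```

```text
time: 17.15
tool_pos: [0.513, 0.3527, 0.0028]
ee_rot: [-3.14, -0.001, 2.717]
wrist_force: [0.3, 0.6, -0.7]
width: 0.0593
```

```bash
python3 -m inch '[{"linear":[0,0,-0.05],"twist":0,"gripper":0.5},{"linear":[0,0,-0.05],"twist":0,"gripper":0.5},{"linear":[0,0,-0.05],"twist":0,"gripper":1},{"linear":[0,0,-0.05],"twist":0,"gripper":1},{"linear":[0,0,-0.05],"twist":0,"gripper":1},{"linear":[0,0,-0.05],"twist":0,"gripper":1},{"linear":[0,0,-0.05],"twist":0,"gripper":1},{"linear":[0,0,-0.05],"twist":0,"gripper":1},{"linear":[0,0,-0.05],"twist":0,"gripper":1},{"linear":[0,0,-0.05],"twist":0,"gripper":1}]'
python3 -m inch '[{"linear":[0,0,0.1],"twist":0,"gripper":1},{"linear":[0,0,0.3],"twist":0,"gripper":1},{"linear":[0,0,0.6],"twist":0,"gripper":1},{"linear":[0,0,1],"twist":0,"gripper":1}]'
python3 -m inch '[{"linear":[-0.2,-0.1,0.2],"twist":0,"gripper":1},{"linear":[-0.5,-0.3,0.4],"twist":0,"gripper":1},{"linear":[-0.8,-0.4,0.6],"twist":0,"gripper":1},{"linear":[-1,-0.5,0.6],"twist":0,"gripper":1},{"linear":[-1,-0.5,0.6],"twist":0,"gripper":1}]'
python3 - <<'E'
from loc import *
for n in("top","side"):
    s=snap(n);X,ok=cloud(s);im=s["image"].astype(int);red=(im[...,0]>110)&(im[...,1]<90)&(im[...,2]<90)
    for k,c in dict(good=(.4905,-.340),wide=(.515,.3535)).items():
        m=ok&red&(np.hypot(X[...,0]-c[0],X[...,1]-c[1])<.08)&(X[...,2]<.1);P=X[m]*1000
        if len(P)<9: print(n,k,len(P));continue
        zt=np.percentile(P[:,2],95);T=P[P[:,2]>zt-6]
        print(n,k,len(P),cv2.minEnclosingCircle(T[:,:2].astype(np.float32)),"z med top",np.median(T[:,2]).round(1),"zmin",P[:,2].min().round(1))
    cv2.imwrite(f"pics/{n}11.png",cv2.resize(s["image"][:,:,::-1],(800,600)))
print(robot.get_obs()["time"])
E
```

```text
time: 17.98
tool_pos: [0.5137, 0.3531, -0.0009]
ee_rot: [3.141, 0.0, 2.717]
wrist_force: [-0.4, 0.1, 0.3]
width: 0.0941
time: 18.32
tool_pos: [0.5117, 0.352, 0.0973]
ee_rot: [-3.136, -0.004, 2.717]
wrist_force: [0.5, 0.9, -0.8]
width: 0.0943
time: 18.73
tool_pos: [0.4116, 0.3026, 0.1625]
ee_rot: [3.138, 0.002, 2.718]
wrist_force: [1.2, -0.3, 0.3]
width: 0.0937
top good 131 ((489.9208984375, -340.183349609375), 29.35518455505371) z med top 79.4 zmin 3.3
top wide 205 ((512.5325927734375, 351.5237121582031), 29.72911834716797) z med top 37.0 zmin 6.1
side good 651 ((489.53839111328125, -340.7638854980469), 30.80768585205078) z med top 80.0 zmin 11.3
side wide 261 ((514.1309204101562, 350.1592712402344), 29.560302734375) z med top 36.0 zmin 6.0
18.8333
```

View pics/side11.png

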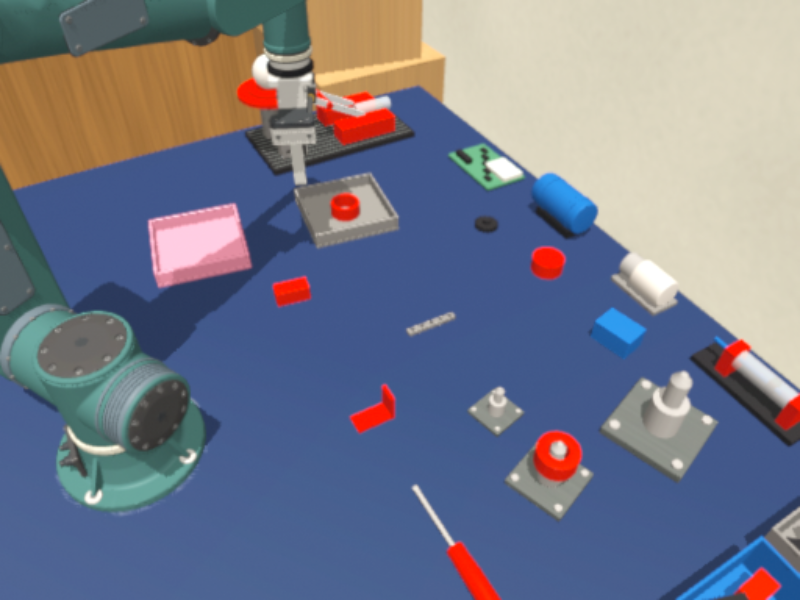

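View pics/top11.png

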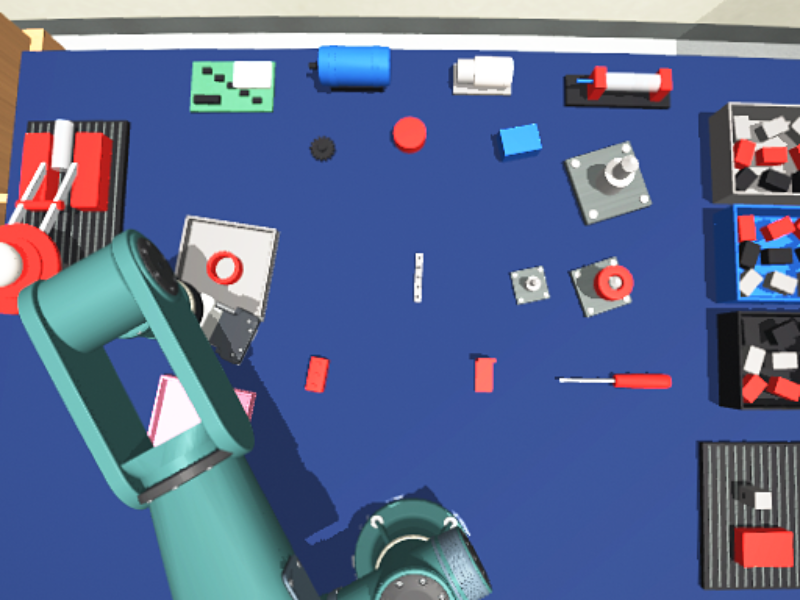

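Both views show the good roller level on the middle gauge (side view (557,455)) and the wide roller flat in the grey tray (side view (345,206)). The gripper is clear of both, so I'm handing in.

```bash
python3 -m inch '[{"linear":[0,0,0],"twist":0,"gripper":1},{"linear":[0,0,0],"twist":0,"gripper":1}]'; python3 -c "
from bench import robot
print(robot.close_job())"
```

```text
time: 19.0
tool_pos: [0.4143, 0.3033, 0.1583]
ee_rot: [-3.141, -0.001, 2.716]
wrist_force: [-0.2, -0.7, -0.5]
width: 0.0942
the job is handed in; nothing more can be done
None
```

Both rollers are in place and I handed the job in at 19.0 s; no verdict was reported.

- **Good roller:** it sits on the no-go shoulder of the middle gauge. Its top is at about 80 mm, so its centre is about 15 mm above the shoulder. It is within about 1 mm of the axis and was level to about 0.7° when measured just after release.
- **Wide roller:** it lies in the grey tray, about 3 mm from the tray's centre. Its top is at about 36 mm against 35 mm expected, which fits it lying flat.
- **Robot:** the gripper is open and clear of both rollers, and the wrist force readings after each move never exceeded about 2 N.

**Disagreement:** the reported tool height read about 35–40 mm lower than the cameras showed. Because of this, my first attempt to grip the good roller closed on air above it, touching nothing. After that I set heights from the camera and from the height reading when gripping the first roller, and the results agreed to about 1 mm.

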